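# Ease open the pop-lid caddy and put the spring clamp away

### The arm

A 6-joint arm with a two-finger parallel gripper is mounted at the origin on the work surface. World frame = base frame: x ahead of the robot, y to its left, z up, the work surface at z = 0. Lengths are in mm, angles in rad, forces in N, time in s.
With the tool pointing down it reaches from about 275 to 750 mm from the base axis. Payload 10.2 kg.
Tool frame: the origin (TCP) lies at the very end of the fingers, on their centre line; the grasp point (between the pads) lies 19 mm behind it; z points along the fingers, y is the direction in which the jaws open and shut (so a half turn about z gives the same grasp; the last joint's range is limited). The gripper opens to 85 mm and grips with 20 to 120 N. Pads are 22 mm wide; open, the fingers measure 114 mm over their backs; the gripper's body (76 mm by 85 mm) begins 54 mm behind the grasp point. The pads swing forward as they close: fully open they stand 13 mm farther back than shut.
Start: joints at [1.091, 0.313, 1.498, -0, 1.331, -0.223], TCP at [133.356, 507.787, 231.294] pointing down, gripper open.
Joint ranges: [-2.94, 2.94], [-0.97, 2.17], [0.19, 2.56], [-1.23, 4.37], [0.02, 3.11], [-2.88, 2.88]. Speed limits (rad/s): [2.39, 2.39, 3.01, 3.14, 3.14, 3.14].

### API

Orientations are given as a unit quaternion [w, x, y, z].
In Python, from rig import readout, cams, finish_job gives the robot as it stands. The module is installed in compiled form; this text tells all that it offers.
- The arm moves only by the tool carry_out, never from a script. Its argument "steps" is one flat list of numbers, 7 for each row, row after row: the shift along the tool's x, y, z in cm, then the turn, a rotation vector about the tool's x, y, z in units of 5 degrees (1.0 is 5 degrees), then the opening, from -1 (shut) to 1 (fully open), so that 0 is half open. In form: [x, y, z, ax, ay, az, hand, x, y, z, ax, ay, az, hand, ...]. A call has 1 to 20 rows; each row shifts and turns the commanded pose from where the row before left it, along the tool's axes as they then stand; what a row does not reach is not made up. A row lasts 1/12 s, in which the tool goes at most 41.7 mm and 7.16 degrees, less where a joint would pass 70% of its speed; a pose out of reach is approached as far as the arm can. A call with a gripper value outside its range is refused whole. The fingers move at their own pace and stop on an object; "grip_force" is the grip in N (left out, the last holds). Time passes only in rows, so rows that do not move let the fingers close. It gives the time, the measured TCP pose, the force and the opening at its end, in the units of the state.
- readout.sense(): the state, without advancing time (a new reading comes with each control period).
- cams.capture(name): name is "side" or "top"; returns the picture (400x640x3 uint8, red, green, blue); there is no depth.
- cams.calibration(name): a dict with "fx", "fy", "cx", "cy" (pixels), "k1" (the pictures are not rectified: a ray, as slopes to the right and down, at radius r is drawn at 1 + k1 r^2 times it, then the intrinsics apply), "R" (3x3) and "t" (3): a world point X has camera coordinates R X + t. Camera axes: x right, y down, z forward; pixel columns grow to the right and rows downward; lengths in mm; the calibration is good to about 2 mm. A picture is of the moment at which its call begins. calibration takes no time and is no camera call.
- finish_job(): hands the job in, once; it reports no verdict.
The state is a dict: "time_s": time; "joints": joint angles; "dq": joint speeds; "tau": joint torques, N m; "eef_pos": TCP position; "ee_rot": TCP orientation; "force": force on the tool from outside, world axes, zero at the start; "wrist_torque": the same for the moment, N m; "grip_width": opening from 0.0 (shut) to 1.0 (fully open).
Only numpy, scipy, OpenCV 4.12 (cv2) and the standard library are available. Lean on these libraries where they do the work, as an engineer would, in place of code of your own. Each camera call takes 0.05 s, during which the arm holds its last target.

### The job

Press the red button to free the caddy's sprung lid, but do not let it fly open: keep it against your finger and ease it up slowly until it stands upright. Then put the spring clamp flat on the floor of the caddy, leave the lid standing open, and neither press hard nor disturb the bottle, the bowl or the egg carton.

Things in the scene. Friction and masses are not known exactly. Their poses are not given: they have to be found in the camera images.
- caddy: Blue steel storage box, 150 (x) x 180 (y) x 62 mm high, walls and floor 4 mm, fixed to the shelf. Origin: centre of its underside. Its +x points to the hinge side (the far side from the robot at yaw 0), -x to the front where the button is, z up. Inside it measures 142 x 172 mm, 58 mm deep.
- lid_hinge (a point): Point on the hinge axis of the lid, middle of the caddy's hinge-side rim, 62 mm over the shelf; fixed to the caddy, axes as the caddy's (the hinge turns about y). The grey lid is a plate 150 (from hinge to front edge) x 180 x 6 mm with its underside through the hinge axis.
- lid (a joint): Lid angle, rad: 0 shut and caught, grows as the front edge swings up and back to the hinge side; end stop 1.65. A spring (0.46 N m/rad, slack at 1.6) opens it: freed, it pushes up with about 5 N at the button when shut, less as it rises, and rests near 1.6 (upright). Let go below 0.8 it flies up at 4 to 10 rad/s; let go beyond 1.2 it only drifts (under 3 rad/s). It never falls shut.
- button (a joint): Button travel into the lid, m: 0 out, 0.008 right in. Spring: 1 N to start, 4 N right in; then it bears on the lid as on a rigid stop. The catch lets go at a hidden depth (3 to 7 mm, varies); the lid then pops up a few mm against the finger until the button is right in. If the button is let out before the lid has risen 5 mm, it may catch again.
- button_top (a point): Centre of the top of the red round button, 36 mm across, in the lid on its middle line, 125 mm from the hinge axis and 25 mm from the front edge. Stands 10 mm proud of the lid's top (16 mm above the hinge axis when shut, 78 mm above the shelf). Moves with button and lid.
- clamp_center (a point): Centre of the spring clamp's middle block, 12 mm above the shelf. Dark steel clamp lying flat, 140 mm long (x -75 to +65 mm of this point), 24 mm high, 0.14 kg. Grip the middle block (32 long in x, 28 mm wide) across y; two jaws (orange tips) run to +x, under 33 mm wide over both; two handles (orange ends) flare to -x, 62 mm over both.
- bottle: Bystander: empty amber glass syrup bottle with black twist cap, 60 mm across, 170 mm tall, standing. Origin: centre of its underside.
- bowl: Bystander: green ceramic bowl with bottle caps in it, 120 mm across, 55 mm high. Origin: centre of its underside.
- carton: Bystander: clear plastic egg carton, 156 (x) x 106 x 66 mm high. Origin: centre of its underside.

How it is judged:
By the outcome, as a careful person would: the job done as asked, in the order asked, and still so for the second after the job is handed in, with the robot touching nothing.
It also fails if it takes over 62 s, if anything falls off the work surface, if the arm or the gripper's body presses on something with over 40 N, if the wrist force passes 120 N, or if a joint passes its speed limit or range.

## Working session

There is one attempt and no reset: what is moved stays moved. The work goes in short steps, Python scripts to look and compute and a tool call to move; the robot and the scene stay as the last step left them, time stands still between calls to the robot, and variables do not carry over. Pictures are saved under pics/ and viewed, and the job is handed in when it is done.

Besides the shell and the picture viewer there is one more tool, called by a JSON object that holds its "name" and its "arguments", one argument or row to a line. carry_out: Moves the arm, as the interface text tells. Its arguments: {"type":"object","properties":{"steps":{"type":"array","items":{"type":"number"}},"grip_force":{"type":"number"}},"required":["steps"]}

```bash
mkdir -p pics; python3 - <<'E'
from rig import readout,cams
import cv2
for n in ("side","top"):
    cv2.imwrite(f"pics/{n}0.png",cams.capture(n)[:,:,::-1])
    c=cams.calibration(n);print(n,c)
print(readout.sense())
E
```

```text
side {'fx': 391.95151967750905, 'fy': 391.95151967750905, 'cx': 320.96522923446616, 'cy': 199.59410218146382, 'k1': -0.03369015098750165, 'R': array([[ 0.99717705, -0.07354743,  0.01512272],
       [-0.02730982, -0.54286549, -0.8393755 ],
       [ 0.06994351,  0.83659299, -0.54334158]]), 't': array([-629.35222009,   85.34177161,  976.17081781])}
top {'fx': 497.76584544705446, 'fy': 497.76584544705446, 'cx': 316.58289504487504, 'cy': 207.95821845830733, 'k1': -0.015076025973661103, 'R': array([[-0.01675305, -0.99964024,  0.02094592],
       [-0.98587752,  0.01302399, -0.16696072],
       [ 0.16662786, -0.02344721, -0.98574103]]), 't': array([  -7.06225946,  666.5755121 , 1331.06570058])}
{'time_s': 0.1, 'joints': array([ 1.09057017e+00,  3.13390457e-01,  1.49831127e+00,  6.33771122e-06,
        1.33096674e+00, -2.23399270e-01]), 'dq': array([-0.00168427, -0.00158337, -0.00225836,  0.00073645, -0.00081002,
       -0.00053907]), 'tau': array([ 2.80106658e-03, -4.12905407e+01, -2.60143894e+01, -1.72844530e-04,
        3.01279761e-03,  2.36468014e-05]), 'eef_pos': array([133.27064505, 507.59374002, 230.81289304]), 'ee_rot': array([-1.88252385e-04,  1.28061541e-01,  9.91766077e-01, -5.03900372e-04]), 'force': array([ 0.66539829,  0.30250116, -0.04091613]), 'wrist_torque': array([-0.0434584 ,  0.03365011, -0.00857082]), 'grip_width': 1.000943101833496}
```

View pics/side0.png

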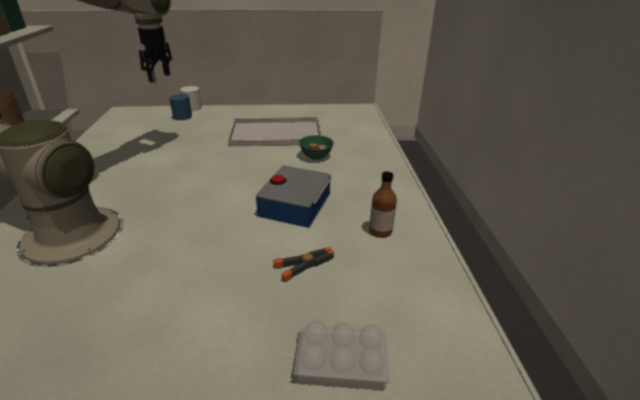

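View pics/top0.png

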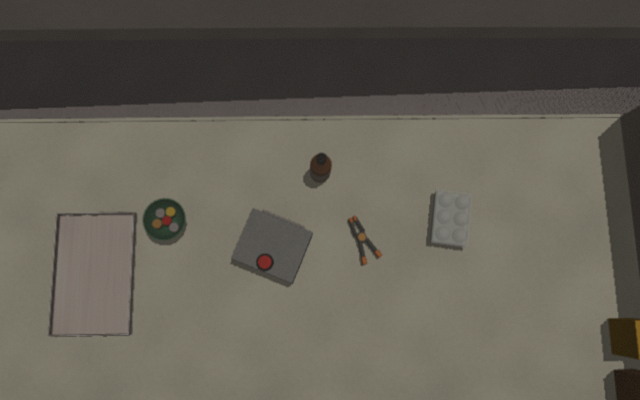

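The top view shows the caddy's lid at about (272,246) with the red button at (264,262). The clamp is at (363,238), the bottle at (320,168), the bowl at (165,219) and the carton at (451,220). The side view agrees, with the button at (278,180) and the clamp at (305,260).

```bash
cat > h.py <<'E'
import numpy as np, cv2
from rig import cams, readout
def ray(n,uv):
    c=cams.calibration(n); K=np.array([[c['fx'],0,c['cx']],[0,c['fy'],c['cy']],[0,0,1]])
    p=cv2.undistortPoints(np.array(uv,float).reshape(-1,1,2),K,np.array([c['k1'],0,0,0,0.]))[:,0]
    d=np.c_[p,np.ones(len(p))]@c['R']; o=-c['R'].T@c['t']
    return o,d
def onz(n,uv,z):
    o,d=ray(n,uv); return o+d*((z-o[2])/d[:,2])[:,None]
def proj(n,X):
    c=cams.calibration(n); K=np.array([[c['fx'],0,c['cx']],[0,c['fy'],c['cy']],[0,0,1]])
    return cv2.projectPoints(np.array(X,float).reshape(-1,3),cv2.Rodrigues(c['R'])[0],c['t'],K,np.array([c['k1'],0,0,0,0.]))[0][:,0]
def two(uvt,uvs):
    o1,d1=ray('top',uvt);o2,d2=ray('side',uvs);d1=d1[0]/np.linalg.norm(d1);d2=d2[0]/np.linalg.norm(d2)
    A=np.eye(3)*2-np.outer(d1,d1)-np.outer(d2,d2)
    b=(np.eye(3)-np.outer(d1,d1))@o1+(np.eye(3)-np.outer(d2,d2))@o2
    return np.linalg.solve(A,b)
def comps(img,m,amin=8):
    n,l,s,c=cv2.connectedComponentsWithStats(m.astype(np.uint8)); return [(s[i][:5].tolist(),c[i].round(1).tolist()) for i in range(1,n) if s[i][4]>=amin]
E
python3 - <<'E'
from h import *
t=cv2.imread('pics/top0.png');s=cv2.imread('pics/side0.png')
for n,im in(('top',t),('side',s)):
    h=cv2.cvtColor(im,cv2.COLOR_BGR2HSV);H,S,V=[h[...,i].astype(int) for i in range(3)]
    print(n,'red',comps(im,((H<5)|(H>174))&(S>150)&(V>70)))
    print(n,'orange',comps(im,(H>=5)&(H<18)&(S>140)&(V>70),4))
    print(n,'green',comps(im,(H>60)&(H<90)&(S>90),60))
    print(n,'blue',comps(im,(H>100)&(H<130)&(S>110),60))
cv2.imwrite('pics/t_crop.png',cv2.resize(t[140:300,220:400],None,fx=4.4,fy=3.7*4.4/3.7*0.85,interpolation=cv2.INTER_CUBIC))
cv2.imwrite('pics/tc.png',cv2.resize(t[190:300,220:400],None,fx=4.4,fy=4.4,interpolation=cv2.INTER_CUBIC))
cv2.imwrite('pics/sc.png',cv2.resize(s[150:300,240:420],None,fx=4,fy=4,interpolation=cv2.INTER_CUBIC))
print(t[246,272],t[246,300],t[246,330],t[285,300])
E
```

```text
top red [([162, 216, 9, 9, 59], [166.3, 220.2]), ([258, 255, 13, 14, 133], [264.1, 261.5])]
top orange [([166, 216, 5, 2, 5], [168.0, 216.2]), ([354, 216, 3, 5, 10], [354.6, 218.3]), ([350, 218, 3, 4, 9], [350.8, 219.9]), ([153, 220, 8, 8, 42], [156.7, 223.2]), ([359, 234, 6, 6, 26], [361.6, 236.4]), ([375, 251, 6, 6, 23], [377.7, 253.3]), ([362, 257, 4, 7, 26], [363.5, 260.0])]
top green []
top blue []
side red [([272, 175, 13, 8, 76], [277.7, 178.2])]
side orange [([311, 144, 8, 6, 24], [314.0, 146.6]), ([387, 184, 3, 3, 6], [388.2, 184.7]), ([375, 188, 21, 16, 234], [385.6, 196.0]), ([325, 248, 8, 6, 32], [328.5, 250.2]), ([303, 254, 9, 6, 42], [307.2, 256.4]), ([274, 259, 9, 9, 76], [278.1, 262.9]), ([282, 270, 10, 12, 86], [286.6, 275.0])]
side green [([0, 0, 24, 31, 462], [11.5, 13.9]), ([301, 137, 31, 22, 355], [315.3, 146.2])]
side blue [([257, 186, 72, 41, 1130], [289.4, 210.7])]
[78 82 85] [81 85 87] [106 122 124] [103 118 122]
```

View pics/tc.png

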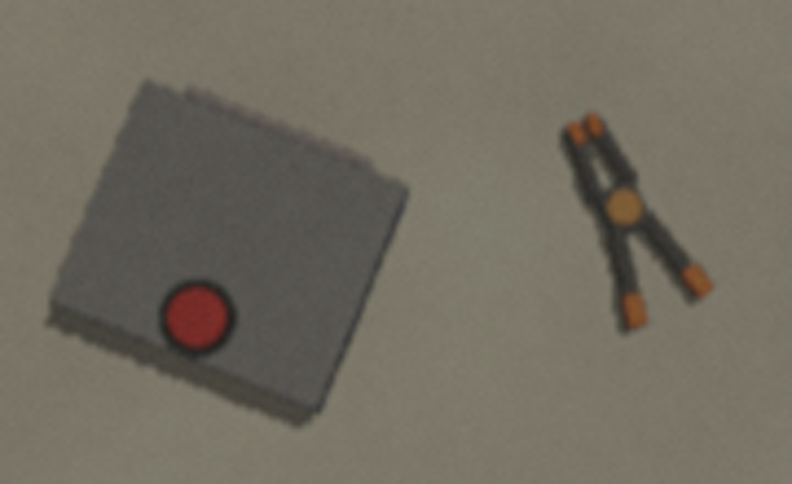

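View pics/sc.png

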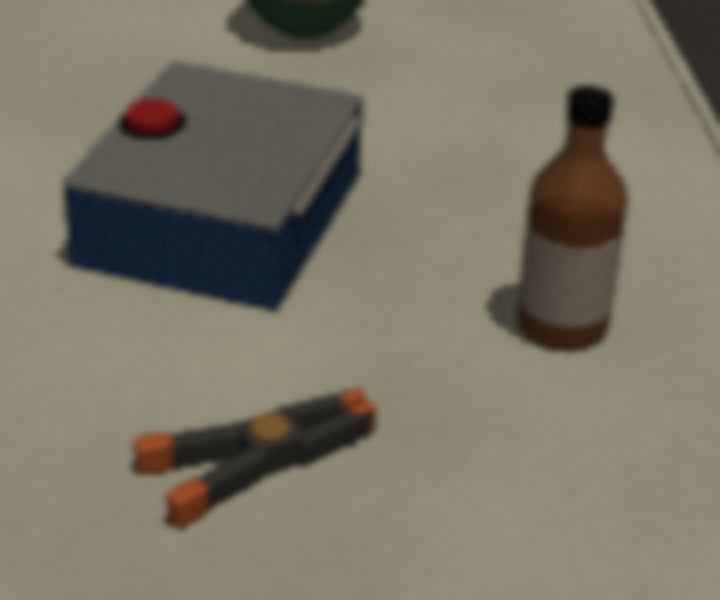

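```bash
python3 - <<'E'
from h import *
P=np.array([(147,82),(407,190),(318,412),(52,303)],float)
P=(P+.5)/4.4-.5+[220,190]
C=onz('top',P,68);print(C.round(1))
print('lens',[np.linalg.norm(C[i]-C[(i+1)%4]).round(1) for i in range(4)])
a=[(C[0]+C[1]-C[2]-C[3]),(C[0]-C[1]+C[3]-C[2])]
print('yaw',np.arctan2(a[0][1],a[0][0]),np.arctan2(-a[1][0],a[1][1]),'centre',C.mean(0))
S=np.array([(172,62),(362,98),(280,228),(66,184)],float);S=(S+.5)/4-.5+[240,150]
print('side',onz('side',S,68).round(1),onz('side',S,68).mean(0))
b=onz('top',[[264.1,261.5]],78)[0];print('btn top',b,'side',onz('side',[[277.7,178.2]],78),'two',two((264.1,261.5),(277.7,178.2)))
print('clamp pivot',onz('top',[[361.6,236.4]],24),onz('side',[[307.2,256.4]],24),two((361.6,236.4),(307.2,256.4)))
e=onz('top',[[352.6,219],[377.7,253.3],[363.5,260]],22);e2=onz('side',[[328.5,250.2],[278.1,262.9],[286.6,275]],16);print(e,e2)
for q in(e,e2):
  d=q[0]-(q[1]+q[2])/2;print('clampyaw',np.arctan2(d[1],d[0]))
print('bottle cap top',onz('top',[[321.5,159]],168),'bowl',onz('top',[[165,219]],40), 'carton',onz('top',[[451,220]],50))
for p,z in(((385.5,234),0),):print('bottle base side',onz('side',[p],z))
E
```

```text
[[665.9 158.4  68. ]
 [595.6  -3.4  68. ]
 [459.7  53.2  68. ]
 [528.7 216.2  68. ]]
lens [np.float64(176.4), np.float64(147.1), np.float64(177.0), np.float64(148.8)]
yaw -0.39645554655847554 -0.40517237941240775 centre [562.47105282 106.08674324  68.        ]
side [[532.5 212.3  68. ]
 [667.4 151.7  68. ]
 [601.1 -10.3  68. ]
 [465.6  47.5  68. ]] [566.65483946 100.31919837  68.        ]
btn top [518.60214577 127.01116903  78.        ] side [[520.27105695 117.95559446  78.        ]] two [519.39590497 127.50784964  72.4940777 ]
clamp pivot [[ 588.49168893 -143.90557795   24.        ]] [[ 588.93661486 -145.36744611   24.        ]] [ 588.80785209 -144.03449593   22.80618461]
[[ 638.88993381 -120.00685139   22.        ]
 [ 540.16266794 -188.14148259   22.        ]
 [ 521.95958683 -147.37775666   22.        ]] [[ 639.87547334 -117.26121758   16.        ]
 [ 523.42641947 -154.48598635   16.        ]
 [ 542.33953025 -194.0448174    16.        ]]
clampyaw 0.41689815650715967
clampyaw 0.48953167998235947
bottle cap top [[776.55386886 -29.36328565 168.        ]] bowl [[643.42010603 406.82126317  40.        ]] carton [[ 628.16587125 -393.99183836   50.        ]]
bottle base side [[792.39231557 -43.73736018   0.        ]]
```

{"name": "carry_out", "arguments": {
  "steps": [0,0,0,0,0,0.82,-1,0,0,0,0,0,0.82,-1,-3.35,-1.35,0.5,0,0,0,-1,-3.35,-1.35,0.5,0,0,0,-1,-3.35,-1.35,0.5,0,0,0,-1,-3.35,-1.35,0.5,0,0,0,-1,-3.35,-1.35,0.5,0,0,0,-1,-3.35,-1.35,0.5,0,0,0,-1,-3.35,-1.35,0.5,0,0,0,-1,-3.35,-1.35,0.5,0,0,0,-1,-3.35,-1.35,0.5,0,0,0,-1,-3.35,-1.35,0.5,0,0,0,-1,-3.35,-1.35,0.5,0,0,0,-1,-3.35,-1.35,0.5,0,0,0,-1,-3.35,-1.35,0.5,0,0,0,-1,-3.35,-1.35,0.5,0,0,0,-1,-3.35,-1.35,0.5,0,0,0,-1,0,0,0,0,0,0,-1],
  "grip_force": 20
}}

```text
time_s: 1.6
eef_pos: [520.3, 121.4, 154.9]
ee_rot: [-0.0, 0.201, 0.98, -0.001]
force: [-0.4, 0.4, -0.8]
grip_width: 0.004
```

```bash
cat >> h.py <<'E'
from scipy.spatial.transform import Rotation as Ro
CY=-0.40; HG=np.array([632.6,75.6,62.])
CX=np.array([np.cos(CY),np.sin(CY),0]); CYv=np.array([-np.sin(CY),np.cos(CY),0])
def st():
    s=readout.sense();q=s['ee_rot'];R=Ro.from_quat(np.r_[q[1:],q[0]]).as_matrix()
    d=s['eef_pos']-HG
    print('t',round(s['time_s'],2),'pos',s['eef_pos'].round(1),'F',s['force'].round(2),'M',s['wrist_torque'].round(2),'g',round(s['grip_width'],3))
    print('toolx',R[:,0].round(3),'y',R[:,1].round(3),'z',R[:,2].round(3),'q',s['joints'].round(2))
    print('rel hinge (cx,cy,z)',(d@CX).round(1),(d@CYv).round(1),d[2].round(1)); return s,R
def snap(n,f,box=None,k=3):
    im=cams.capture(n)[:,:,::-1]; cv2.imwrite(f'pics/{f}_full.png',im)
    if box: x0,y0,x1,y1=box; im=cv2.resize(im[y0:y1,x0:x1],None,fx=k,fy=k,interpolation=cv2.INTER_CUBIC)
    cv2.imwrite(f'pics/{f}.png',im)
E
python3 - <<'E'
from h import *
s,R=st()
snap('side','s1',(220,60,420,260),3); print(proj('side',s['eef_pos']),proj('top',s['eef_pos']))
E
```

```text
t 1.6 pos [520.3 121.4 154.9] F [-0.38  0.38 -0.78] M [-0.03  0.   -0.02] g 0.004
toolx [-0.919  0.393 -0.   ] y [ 0.393  0.919 -0.001] z [-0.    -0.001 -1.   ] q [ 0.01  0.4   1.58 -0.    1.16 -1.16]
rel hinge (cx,cy,z) -121.3 -1.6 92.9
[[276.42596631 152.1552856 ]] [[263.7949506  258.96581964]]
```

View pics/s1.png

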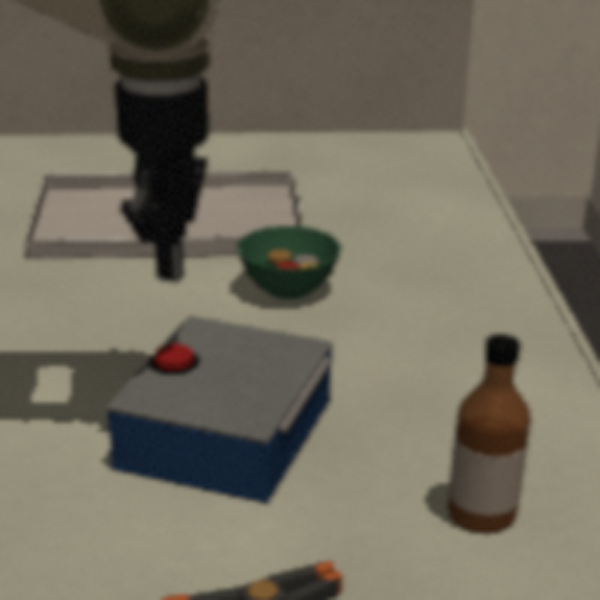

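{"name": "carry_out", "arguments": {
  "steps": [0.09,0.06,1.0,0,0,0,-1,0.09,0.06,1.0,0,0,0,-1,0.09,0.06,1.0,0,0,0,-1,0,0,1.0,0,0,0,-1,0,0,1.0,0,0,0,-1,0,0,1.0,0,0,0,-1,0,0,0.5,0,0,0,-1,0,0,0.2,0,0,0,-1,0,0,0,0,0,0,-1,0,0,0,0,0,0,-1]
}}

```text
time_s: 2.48
eef_pos: [515.8, 128.3, 89.6]
ee_rot: [0.0, 0.199, 0.98, 0.0]
force: [-0.1, -0.0, 0.5]
grip_width: 0.004
```

```bash
python3 - <<'E'
from h import *
s,R=st()
snap('side','s2',(220,110,370,240),4);snap('top','t2',(200,180,340,300),4)
E
```

```text
t 2.48 pos [515.8 128.3  89.6] F [-0.13 -0.04  0.49] M [-0.02  0.03 -0.02] g 0.004
toolx [-0.921  0.389 -0.001] y [0.389 0.921 0.   ] z [ 0.001  0.    -1.   ] q [ 0.02  0.48  1.65 -0.    1.01 -1.15]
rel hinge (cx,cy,z) -128.1 3.1 27.6
```

View pics/s2.png

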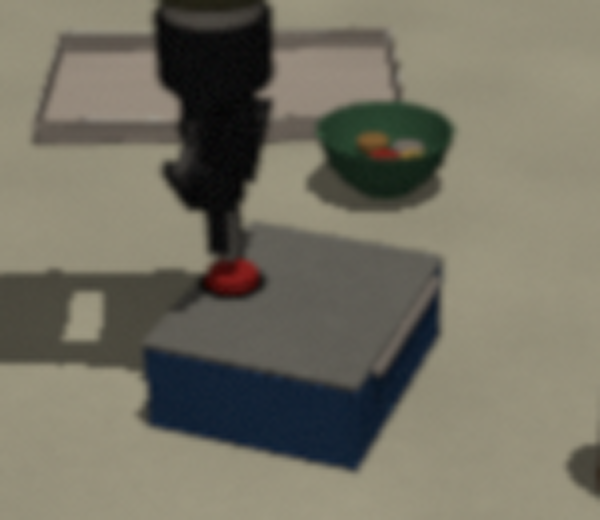

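View pics/t2.png

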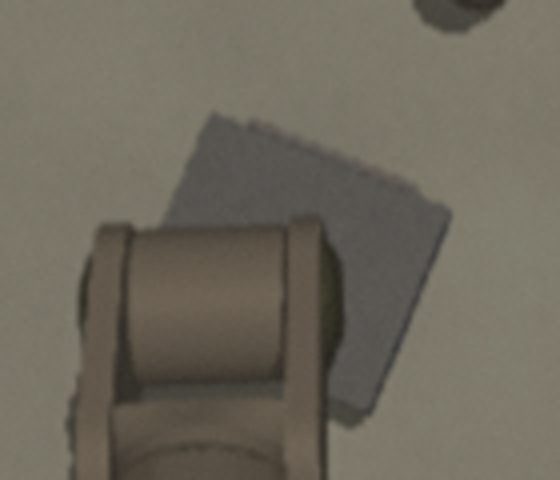

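```bash
python3 - <<'E'
from h import *
s,R=st()
for p in [s['eef_pos'],s['eef_pos']*[1,1,0]+[0,0,78],(518.5,124,78),(518.5,127,78),(518.5,121,78)]: print(proj('side',p),proj('top',p))
im=cv2.imread('pics/side0.png');h=cv2.cvtColor(im,cv2.COLOR_BGR2HSV);H,S,V=[h[...,i].astype(int) for i in range(3)]
m=((H<8)|(H>172))&(S>120)&(V>50)
for r in range(172,188): 
  c=np.where(m[r,260:300])[0]; print(r,(c.min()+260,c.max()+260) if len(c) else None, im[r,278])
E
```

```text
t 2.58 pos [515.9 128.3  89.8] F [-0.1   0.32  0.11] M [-0.   -0.02  0.01] g -0.002
toolx [-0.921  0.389 -0.001] y [0.389 0.921 0.   ] z [ 0.001  0.    -1.   ] q [ 0.02  0.48  1.65 -0.    1.01 -1.15]
rel hinge (cx,cy,z) -128.0 3.1 27.8
[[275.97441291 172.61382077]] [[263.24086966 262.25738074]]
[[276.17470836 176.36463334]] [[263.61185522 262.51750114]]
[[277.09322677 177.11930899]] [[265.22209563 261.52110024]]
[[277.11544067 176.57907057]] [[264.10414417 261.53806712]]
[[277.07091424 177.66208698]] [[266.33995325 261.50412674]]
172 None [83 91 93]
173 None [79 86 96]
174 None [ 59  64 105]
175 (np.int64(274), np.int64(282)) [ 35  39 116]
176 (np.int64(273), np.int64(283)) [ 27  29 121]
177 (np.int64(272), np.int64(284)) [ 24  27 121]
178 (np.int64(272), np.int64(284)) [ 25  27 121]
179 (np.int64(271), np.int64(284)) [ 24  26 120]
180 (np.int64(272), np.int64(283)) [ 23  25 113]
181 (np.int64(272), np.int64(283)) [16 18 89]
182 (np.int64(274), np.int64(281)) [13 14 73]
183 None [13 13 50]
184 None [37 41 46]
185 None [70 76 79]
186 None [81 88 90]
187 None [81 88 91]
```

{"name": "carry_out", "arguments": {
  "steps": [-0.2,-0.1,0.3,0,0,0,-1,-0.2,-0.08,0.3,0,0,0,-1,0,0,0.2,0,0,0,-1,0,0,0.2,0,0,0,-1,0,0,0.2,0,0,0,-1,0,0,0.1,0,0,0,-1,0,0,0,0,0,0,-1,0,0,0,0,0,0,-1]
}}

```text
time_s: 3.25
eef_pos: [518.6, 125.1, 76.4]
ee_rot: [0.0, 0.199, 0.98, -0.0]
force: [0.1, -0.5, 0.3]
grip_width: -0.001
```

```bash
sed -i 's/632.6,75.6/633.3,75.8/' h.py; python3 - <<'E'
from h import *
s,R=st()
E
```

```text
t 3.25 pos [518.6 125.1  76.4] F [ 0.12 -0.51  0.26] M [-0.1   0.03  0.  ] g -0.001
toolx [-0.921  0.389 -0.   ] y [ 0.389  0.921 -0.   ] z [ 0. -0. -1.] q [ 0.02  0.5   1.66 -0.    0.98 -1.15]
rel hinge (cx,cy,z) -124.8 0.7 14.4
```

{"name": "carry_out", "arguments": {
  "steps": [0,0,0.15,0,0,0,-1,0,0,0.15,0,0,0,-1,0,0,0,0,0,0,-1,0,0,0,0,0,0,-1]
}}

```text
time_s: 3.58
eef_pos: [518.8, 125.1, 73.5]
ee_rot: [0.0, 0.199, 0.98, 0.0]
force: [0.8, -1.2, 5.1]
grip_width: -0.003
```

```bash
python3 - <<'E'
from h import *
s,R=st()
E
```

```text
t 3.58 pos [518.8 125.1  73.5] F [ 0.84 -1.18  5.14] M [-0.17 -0.   -0.02] g -0.003
toolx [-0.921  0.389 -0.001] y [0.389 0.921 0.   ] z [ 0.001 -0.    -1.   ] q [ 0.02  0.51  1.66 -0.    0.97 -1.15]
rel hinge (cx,cy,z) -124.6 0.8 11.5
```

{"name": "carry_out", "arguments": {
  "steps": [0,0,0,0,0,0,-1,0,0,0,0,0,0,-1]
}}

```text
time_s: 3.75
eef_pos: [518.8, 125.1, 73.5]
ee_rot: [0.0, 0.199, 0.98, 0.0]
force: [0.4, -1.1, 4.2]
grip_width: -0.002
```

```bash
python3 - <<'E'
from h import *
s,R=st()
snap('side','s3',(220,110,370,240),4)
E
```

```text
t 3.75 pos [518.8 125.1  73.5] F [ 0.43 -1.13  4.23] M [-0.16 -0.04  0.01] g -0.002
toolx [-0.921  0.389 -0.001] y [0.389 0.921 0.   ] z [ 0.001 -0.    -1.   ] q [ 0.02  0.51  1.66 -0.    0.97 -1.15]
rel hinge (cx,cy,z) -124.6 0.8 11.5
```

View pics/s3.png

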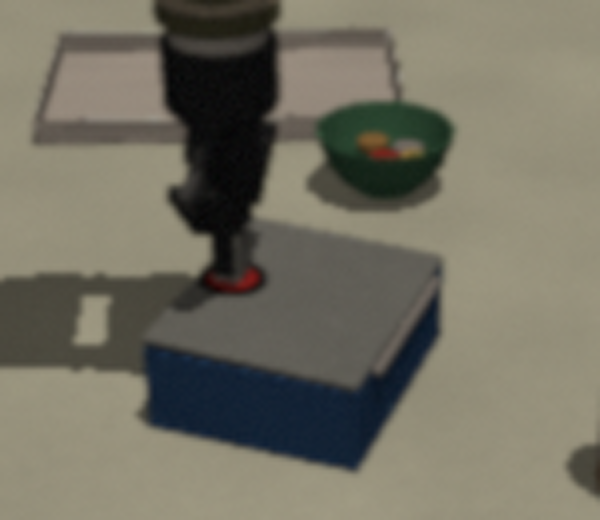

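```bash
cat > path.py <<'E'
from h import *
import sys
def tcp(th,s=135.6):
    F=0.46*(1.6-th)/0.1356; d=np.clip((F-1)/3*8,0,8); h=16-d
    return np.array([-s*np.cos(th)+h*np.sin(th)+11, s*np.sin(th)+h*np.cos(th)])
s,R=st(); d=s['eef_pos']-HG
cur=np.array([d@CX,d[2]])
ts=np.linspace(0,1.6,1601);E=[np.linalg.norm(tcp(t)-cur) for t in ts];th0=ts[np.argmin(E)]
print('th',th0,'dev',cur-tcp(th0),'F.n',s['force']@(CX*np.sin(th0)+[0,0,np.cos(th0)]))
end,n=float(sys.argv[1]),int(sys.argv[2])
p=[cur]+[tcp(t) for t in np.linspace(th0,end,n+1)[1:]]
acc=np.zeros(2)
for a in p[1:]:
    w=np.array([-(a-cur)[0],-(a-cur)[1]])/10
    r=(w-acc).round(2);acc+=r;print(r.tolist(),end=' ')
E
python3 path.py 0.55 20
```

```text
t 3.8 pos [518.8 125.1  73.5] F [ 0.54 -1.06  3.05] M [-0.16 -0.04  0.04] g 0.003
toolx [-0.921  0.389 -0.001] y [0.389 0.921 0.   ] z [ 0.001 -0.    -1.   ] q [ 0.02  0.51  1.66 -0.    0.97 -1.15]
rel hinge (cx,cy,z) -124.6 0.8 11.5
th 0.026000000000000002 dev [-0.29194292 -0.02460514] F.n 3.073638881047885
[-0.06, -0.36] [-0.05, -0.35] [-0.05, -0.35] [-0.06, -0.35] [-0.08, -0.35] [-0.08, -0.35] [-0.09, -0.34] [-0.1, -0.34] [-0.1, -0.34] [-0.12, -0.34] [-0.12, -0.33] [-0.14, -0.33] [-0.14, -0.33] [-0.15, -0.32] [-0.16, -0.32] [-0.18, -0.33] [-0.19, -0.33] [-0.19, -0.33] [-0.21, -0.32] [-0.21, -0.31]
```

```bash
python3 - <<'E'
from h import *
f=[];I=[]
for i in range(8):
    I.append(cams.capture('side').astype(float)); f.append(readout.sense()['force'][2])
print(np.round(f,2),np.mean(f))
m=np.mean(I,0); a=cv2.imread('pics/s2_full.png')[:,:,::-1]
cv2.imwrite('pics/cmp.png',np.vstack([cv2.resize(x[165:215,250:340].astype(np.uint8)[:,:,::-1],None,fx=6,fy=6,interpolation=cv2.INTER_CUBIC) for x in (a,m)]))
E
```

```text
[3.69 4.38 3.25 4.31 3.92 4.42 4.56 3.98] 4.061148597351072
```

View pics/cmp.png

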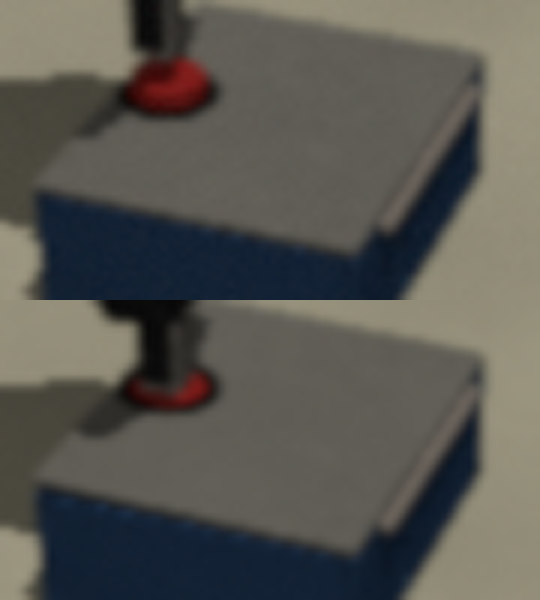

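```bash
sed -i 's/F=0.46\*(1.6-th)\/0.1356/F=(0.46*(1.6-th)-0.11*np.cos(th))\/0.1356/' path.py; python3 path.py 0.45 20
```

```text
t 4.2 pos [518.8 125.1  73.4] F [ 2.07 -1.61  3.98] M [-0.25 -0.24 -0.04] g -0.002
toolx [-0.921  0.389 -0.001] y [0.389 0.921 0.   ] z [ 0.001 -0.    -1.   ] q [ 0.02  0.51  1.66 -0.    0.97 -1.15]
rel hinge (cx,cy,z) -124.7 0.8 11.4
th 0.025 dev [-0.32749821  0.00889716] F.n 4.040887173409803
[-0.06, -0.29] [-0.03, -0.28] [-0.04, -0.29] [-0.05, -0.28] [-0.05, -0.29] [-0.06, -0.28] [-0.06, -0.28] [-0.07, -0.29] [-0.08, -0.3] [-0.09, -0.29] [-0.09, -0.29] [-0.1, -0.29] [-0.11, -0.29] [-0.11, -0.29] [-0.12, -0.28] [-0.12, -0.28] [-0.13, -0.28] [-0.14, -0.27] [-0.14, -0.27] [-0.15, -0.27]
```

{"name": "carry_out", "arguments": {
  "steps": [-0.02,0,-0.15,0,0,0,-1,-0.03,0,-0.28,0,0,0,-1,-0.04,0,-0.29,0,0,0,-1,-0.05,0,-0.28,0,0,0,-1,-0.05,0,-0.29,0,0,0,-1,-0.06,0,-0.28,0,0,0,-1,-0.06,0,-0.28,0,0,0,-1,-0.07,0,-0.29,0,0,0,-1,-0.08,0,-0.3,0,0,0,-1,-0.09,0,-0.29,0,0,0,-1,-0.09,0,-0.29,0,0,0,-1,-0.1,0,-0.29,0,0,0,-1,-0.11,0,-0.29,0,0,0,-1,-0.11,0,-0.29,0,0,0,-1]
}}

```text
time_s: 5.37
eef_pos: [527.4, 121.4, 112.4]
ee_rot: [-0.0, 0.199, 0.98, 0.0]
force: [0.5, -0.4, 2.6]
grip_width: -0.005
```

```bash
python3 path.py 0.8 20;  python3 - <<'E'
from h import *
snap('side','s4',(220,110,370,240),4)
E
```

```text
t 5.37 pos [527.4 121.4 112.4] F [ 0.45 -0.45  2.58] M [-0.02 -0.15 -0.02] g -0.005
toolx [-0.921  0.389  0.   ] y [ 0.389  0.921 -0.   ] z [-0.  0. -1.] q [ 0.01  0.47  1.6   0.    1.07 -1.16]
rel hinge (cx,cy,z) -115.3 0.8 50.4
th 0.313 dev [-0.08447436  0.0259652 ] F.n 2.6356759266996956
[-0.14, -0.32] [-0.14, -0.32] [-0.15, -0.32] [-0.16, -0.31] [-0.17, -0.31] [-0.17, -0.31] [-0.18, -0.3] [-0.19, -0.29] [-0.2, -0.29] [-0.2, -0.29] [-0.21, -0.28] [-0.22, -0.27] [-0.22, -0.27] [-0.24, -0.26] [-0.23, -0.26] [-0.25, -0.25] [-0.25, -0.25] [-0.26, -0.23] [-0.26, -0.23] [-0.27, -0.23]
```

View pics/s4.png

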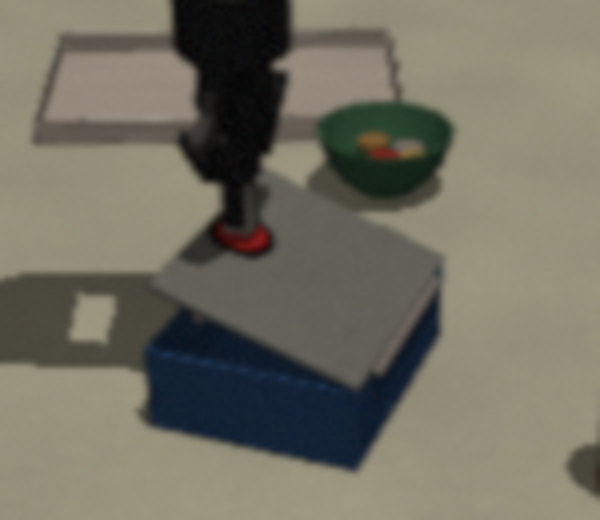

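The lid is free and has risen about 0.3 rad. It rests against the finger, which is still centred on the button at (242,237) in the crop. I'll carry on following it up.

{"name": "carry_out", "arguments": {
  "steps": [-0.14,0,-0.32,0,0,0,-1,-0.14,0,-0.32,0,0,0,-1,-0.15,0,-0.32,0,0,0,-1,-0.16,0,-0.31,0,0,0,-1,-0.17,0,-0.31,0,0,0,-1,-0.17,0,-0.31,0,0,0,-1,-0.18,0,-0.3,0,0,0,-1,-0.19,0,-0.29,0,0,0,-1,-0.2,0,-0.29,0,0,0,-1,-0.2,0,-0.29,0,0,0,-1,-0.21,0,-0.28,0,0,0,-1,-0.22,0,-0.27,0,0,0,-1,-0.22,0,-0.27,0,0,0,-1,-0.24,0,-0.26,0,0,0,-1,-0.23,0,-0.26,0,0,0,-1,-0.25,0,-0.25,0,0,0,-1,-0.25,0,-0.25,0,0,0,-1,-0.26,0,-0.23,0,0,0,-1,-0.26,0,-0.23,0,0,0,-1,-0.27,0,-0.23,0,0,0,-1]
}}

```text
time_s: 7.08
eef_pos: [565.4, 105.2, 168.2]
ee_rot: [-0.0, 0.199, 0.98, -0.0]
force: [2.6, -0.5, 0.2]
grip_width: -0.001
```

```bash
python3 path.py 1.25 20;  python3 - <<'E'
from h import *
snap('side','s5',(220,90,370,240),4)
E
```

```text
t 7.08 pos [565.4 105.2 168.2] F [ 2.56 -0.45  0.24] M [-0.1  -0.31  0.04] g -0.001
toolx [-0.921  0.389  0.   ] y [ 0.389  0.921 -0.   ] z [-0. -0. -1.] q [-0.02  0.48  1.43 -0.    1.23 -1.19]
rel hinge (cx,cy,z) -74.0 0.7 106.2
th 0.801 dev [ 0.08297321 -0.15023867] F.n 1.984763433779749
[-0.24, -0.21] [-0.26, -0.2] [-0.27, -0.19] [-0.26, -0.18] [-0.27, -0.17] [-0.28, -0.17] [-0.28, -0.16] [-0.28, -0.16] [-0.28, -0.15] [-0.29, -0.14] [-0.3, -0.13] [-0.29, -0.13] [-0.3, -0.12] [-0.3, -0.11] [-0.31, -0.11] [-0.3, -0.1] [-0.31, -0.09] [-0.31, -0.09] [-0.31, -0.07] [-0.3, -0.07]
```

View pics/s5.png

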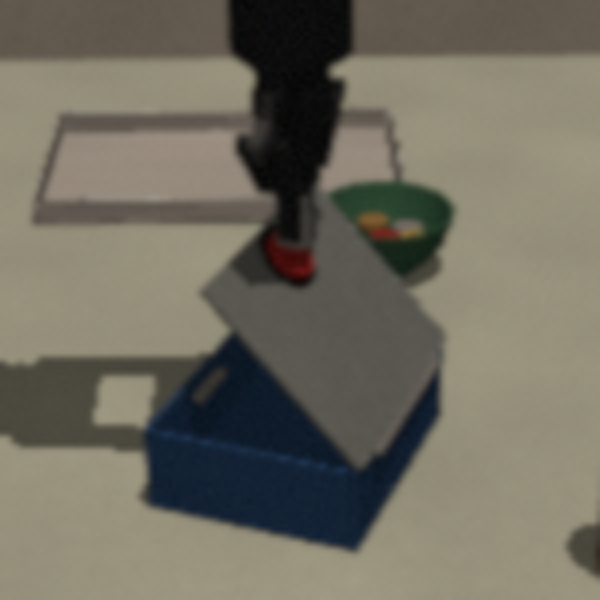

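The lid now stands at about 0.8 rad, still against the finger with about 2 N of contact force. The button is at (290,257) in the crop.

{"name": "carry_out", "arguments": {
  "steps": [-0.24,0,-0.21,0,0,0,-1,-0.26,0,-0.2,0,0,0,-1,-0.27,0,-0.19,0,0,0,-1,-0.26,0,-0.18,0,0,0,-1,-0.27,0,-0.17,0,0,0,-1,-0.28,0,-0.17,0,0,0,-1,-0.28,0,-0.16,0,0,0,-1,-0.28,0,-0.16,0,0,0,-1,-0.28,0,-0.15,0,0,0,-1,-0.29,0,-0.14,0,0,0,-1,-0.3,0,-0.13,0,0,0,-1,-0.29,0,-0.13,0,0,0,-1,-0.3,0,-0.12,0,0,0,-1,-0.3,0,-0.11,0,0,0,-1,-0.31,0,-0.11,0,0,0,-1,-0.3,0,-0.1,0,0,0,-1,-0.31,0,-0.09,0,0,0,-1,-0.31,0,-0.09,0,0,0,-1,-0.31,0,-0.07,0,0,0,-1,-0.3,0,-0.07,0,0,0,-1]
}}

```text
time_s: 8.8
eef_pos: [618.4, 82.9, 195.6]
ee_rot: [-0.0, 0.199, 0.98, 0.0]
force: [0.4, -0.0, 0.3]
grip_width: -0.003
```

```bash
python3 path.py 1.56 16;  python3 - <<'E'
from h import *
snap('side','s6',(220,70,370,220),4)
E
```

```text
t 8.8 pos [618.4  82.9 195.6] F [ 0.38 -0.02  0.34] M [-0.02 -0.12 -0.01] g -0.003
toolx [-0.921  0.389  0.   ] y [0.389 0.921 0.   ] z [-0.  0. -1.] q [-0.05  0.56  1.23  0.    1.36 -1.23]
rel hinge (cx,cy,z) -16.5 0.8 133.6
th 1.25 dev [ 0.06423392 -0.08212306] F.n 0.440781705956968
[-0.25, -0.06] [-0.26, -0.04] [-0.27, -0.05] [-0.26, -0.03] [-0.26, -0.03] [-0.26, -0.03] [-0.27, -0.02] [-0.26, -0.01] [-0.27, -0.01] [-0.26, -0.01] [-0.26, 0.0] [-0.27, 0.01] [-0.26, 0.01] [-0.27, 0.01] [-0.26, 0.02] [-0.26, 0.03]
```

View pics/s6.png

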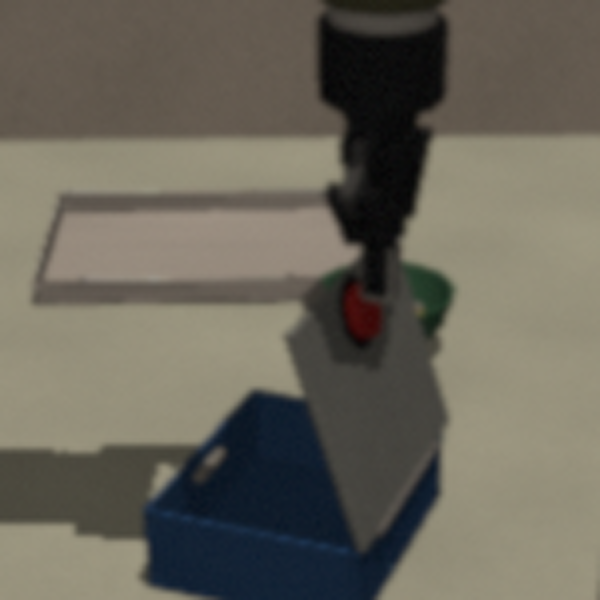

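The lid stands at about 1.25 rad with the finger still on the button at (362,310), and the contact force is only about 0.4 N. Next I'll ease it to upright.

{"name": "carry_out", "arguments": {
  "steps": [-0.25,0,-0.06,0,0,0,-1,-0.26,0,-0.04,0,0,0,-1,-0.27,0,-0.05,0,0,0,-1,-0.26,0,-0.03,0,0,0,-1,-0.26,0,-0.03,0,0,0,-1,-0.26,0,-0.03,0,0,0,-1,-0.27,0,-0.02,0,0,0,-1,-0.26,0,-0.01,0,0,0,-1,-0.27,0,-0.01,0,0,0,-1,-0.26,0,-0.01,0,0,0,-1,-0.26,0,0,0,0,0,-1,-0.27,0,0.01,0,0,0,-1,-0.26,0,0.01,0,0,0,-1,-0.27,0,0.01,0,0,0,-1,-0.26,0,0.02,0,0,0,-1,-0.26,0,0,0,0,0,-1,-0.3,0,0,0,0,0,-1,-0.3,0,0,0,0,0,-1,-0.4,0,0,0,0,0,-1,-0.5,0,0,0,0,0,-1]
}}

```text
time_s: 10.52
eef_pos: [671.0, 60.7, 198.0]
ee_rot: [0.0, 0.199, 0.98, -0.0]
force: [-0.4, -0.3, 0.2]
grip_width: 0.002
```

```bash
python3 - <<'E'
from h import *
s,R=st()
snap('side','s7',(220,70,370,220),4)
E
```

```text
t 10.52 pos [671.   60.7 198. ] F [-0.44 -0.27  0.18] M [-0.    0.03  0.04] g 0.002
toolx [-0.921  0.389 -0.   ] y [ 0.389  0.921 -0.   ] z [ 0. -0. -1.] q [-0.08  0.68  1.03 -0.    1.44 -1.25]
rel hinge (cx,cy,z) 40.5 0.8 136.0
```

View pics/s7.png

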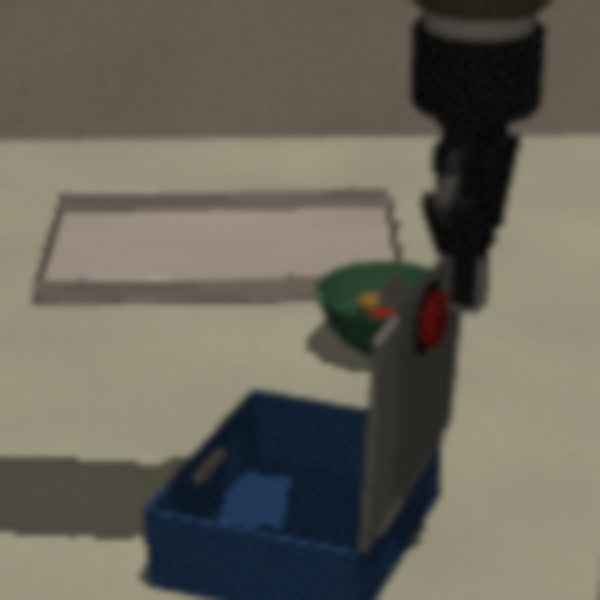

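{"name": "carry_out", "arguments": {
  "steps": [-0.5,0,0,0,0,0,-1,0,0,-3.1,0,0,0,-1,0,0,-3.1,0,0,0,-1,0,0,-3.1,0,0,0,-1,0,-3.68,0,0,0,0,0,0,-3.68,0,0,0,0,0,0,-3.68,0,0,0,0,0.3,0,-3.68,0,0,0,0,0.3,0,-3.68,0,0,0,0,0.3,0,-3.68,0,0,0,0,0.3]
}}

```text
time_s: 11.4
eef_pos: [588.5, -146.1, 291.2]
ee_rot: [0.0, 0.199, 0.98, -0.0]
force: [0.3, -0.8, -0.4]
grip_width: 0.648
```

{"name": "carry_out", "arguments": {
  "steps": [0,0,0,0,0,1.4,0.3,0,0,0,0,0,1.4,0.3,0,0,0,0,0,1.4,0.3,0,0,0,0,0,1.4,0.3,0,0,0,0,0,1.4,0.3,0,0,0,0,0,1.4,0.3,0,0,0,0,0,1.4,0.3,0,0,0,0,0,1.4,0.3,0,0,0,0,0,1.4,0.3,0,0,0,0,0,1.4,0.3,0,0,0,0,0,1.4,0.3,0,0,0,0,0,1.4,0.3,0,0,0,0,0,1.4,0.3,0,0,0,0,0,1.4,0.3,0,0,0,0,0,1.4,0.3,0,0,0,0,0,1.4,0.3,0,0,0,0,0,1.4,0.3,0,0,0,0,0,1.4,0.3,0,0,0,0,0,1.28,0.3,0,0,0,0,0,0,0.3]
}}

```text
time_s: 13.07
eef_pos: [589.4, -144.6, 291.1]
ee_rot: [0.0, 0.977, 0.212, 0.0]
force: [-0.5, -1.0, 0.7]
grip_width: 0.655
```

```bash
python3 - <<'E'
from h import *
s,R=st()
snap('side','s8',(220,50,420,290),2.5 and 3)
# clamp axis by PCA from first top image
im=cv2.imread('pics/top0.png');d=im[205:275,335:395].astype(int)
m=(d.max(2)<75)|((d[...,2]-d[...,0])>35)
ys,xs=np.where(m); P=onz('top',np.c_[xs+335,ys+205],14)[:,:2]
print(len(P),P.mean(0)); u,S,v=np.linalg.svd(P-P.mean(0)); a=v[0]*np.sign(v[0][0]);print('pca yaw',np.arctan2(a[1],a[0]))
t=(P-[588.5,-144.2])@a;print('extent',t.min(),t.max()); n=np.array([-a[1],a[0]]);w=(P-[588.5,-144.2])@n
for lo in range(-75,70,15):
  k=(t>lo)&(t<lo+15)
  if k.any(): print(lo,w[k].min().round(1),w[k].max().round(1))
E
```

```text
t 13.07 pos [ 589.4 -144.6  291.1] F [-0.47 -1.01  0.67] M [-0.06  0.05 -0.01] g 0.655
toolx [0.91  0.414 0.   ] y [ 0.414 -0.91   0.   ] z [ 0. -0. -1.] q [-0.43  0.47  1.12 -0.    1.55  0.71]
rel hinge (cx,cy,z) 45.4 -220.1 229.1
497 [ 580.23374201 -144.81300164]
pca yaw 0.427778257150539
extent -73.10061754845651 65.31717673416105
-75 -30.1 35.1
-60 -27.5 32.6
-45 -19.7 26.4
-30 -17.1 21.5
-15 -14.4 20.3
0 -11.8 20.5
15 -14.3 20.6
30 -12.9 18.1
45 -11.5 16.9
60 -10.2 9.3
```

View pics/s8.png

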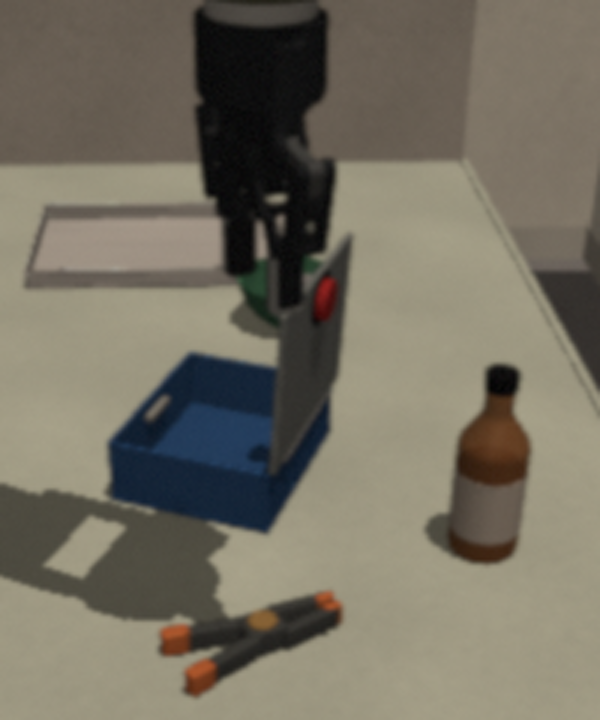

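{"name": "carry_out", "arguments": {
  "steps": [0,0,3.4,0,0,0,0.3,0,0,3.4,0,0,0,0.3,0,0,3.4,0,0,0,0.3,0,0,3.4,0,0,0,0.3,0,0,3.4,0,0,0,0.3,0,0,3.4,0,0,0,0.3,0,0,3.4,0,0,0,0.3,0,0,1.2,0,0,0,0.3,0,0,0,0,0,0,0.3]
}}

```text
time_s: 13.87
eef_pos: [588.0, -143.9, 38.4]
ee_rot: [-0.002, 0.977, 0.215, -0.002]
force: [0.5, -0.5, 0.6]
grip_width: 0.647
```

```bash
python3 - <<'E'
from h import *
s,R=st()
snap('side','s9',(240,170,390,300),4)
E
```

```text
t 13.87 pos [ 588.  -143.9   38.4] F [ 0.53 -0.48  0.62] M [-0.03  0.02 -0.01] g 0.647
toolx [ 0.908  0.42  -0.004] y [ 0.42  -0.908 -0.004] z [-0.005  0.002 -1.   ] q [-0.43  0.69  1.44  0.    1.01  0.7 ]
rel hinge (cx,cy,z) 43.8 -220.0 -23.6
```

View pics/s9.png

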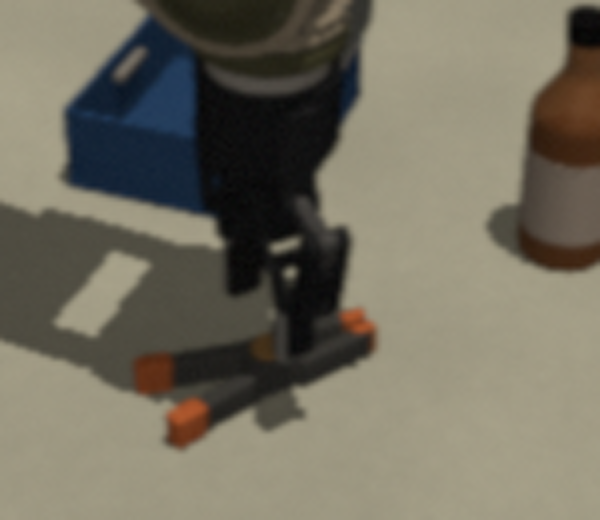

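{"name": "carry_out", "arguments": {
  "steps": [0,0,0.9,0,0,0,0.3,0,0,0.9,0,0,0,0.3,0,0,0.7,0,0,0,0.3,0,0,0.5,0,0,0,0.3,0,0,0,0,0,0,0.3,0,0,0,0,0,0,0.3]
}}

```text
time_s: 14.42
eef_pos: [589.3, -144.5, 11.0]
ee_rot: [-0.0, 0.977, 0.214, -0.0]
force: [0.0, -0.6, 0.0]
grip_width: 0.647
```

```bash
python3 - <<'E'
from h import *
s,R=st()
snap('side','s10',(240,170,390,300),4)
E
```

```text
t 14.42 pos [ 589.3 -144.5   11. ] F [ 0.03 -0.58  0.01] M [-0.01 -0.02 -0.05] g 0.647
toolx [ 0.909  0.418 -0.   ] y [ 0.418 -0.909 -0.   ] z [-0.  0. -1.] q [-0.43  0.73  1.45 -0.    0.96  0.71]
rel hinge (cx,cy,z) 45.3 -220.0 -51.0
```

View pics/s10.png

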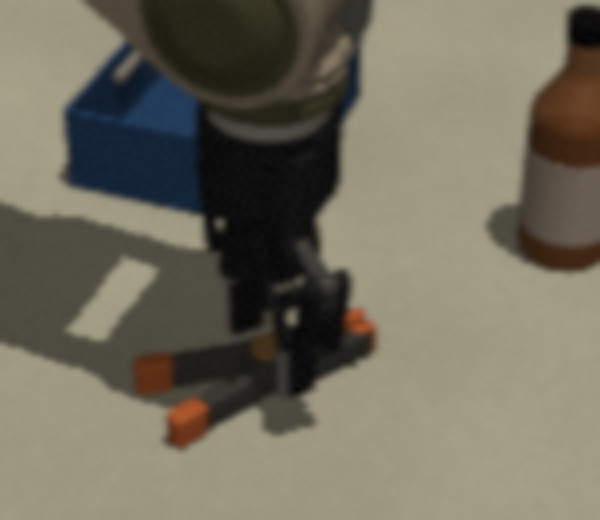

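```bash
python3 - <<'E'
from h import *
s,R=st()
c=s['eef_pos']
for k in (-1,1):
  for dz in (5,10): print(k,dz,((proj('side',c+R[:,1]*k*(27.5+7)+[0,0,dz])[0]-[240,170])*4).round(0))
print((proj('side',c*[1,1,0]+[0,0,24])[0]-[240,170])*4, 'pivot seen at',(np.array([307.2,256.4])-[240,170])*4)
E
```

```text
t 14.47 pos [ 589.5 -144.6   11.3] F [ 0.5  -0.28 -0.22] M [ 0.02 -0.   -0.  ] g 0.65
toolx [0.909 0.418 0.   ] y [ 0.418 -0.909  0.   ] z [ 0. -0. -1.] q [-0.43  0.73  1.45 -0.    0.96  0.71]
rel hinge (cx,cy,z) 45.4 -220.1 -50.7
-1 5 [243. 320.]
-1 10 [242. 313.]
1 5 [298. 392.]
1 10 [299. 385.]
[269.67450873 344.64185527] pivot seen at [268.8 345.6]
```

{"name": "carry_out", "arguments": {
  "steps": [0,0,0.3,0,0,0,0.3,0,0,0.3,0,0,0,0.3,0,0,0,0,0,0,-0.1,0,0,0,0,0,0,-0.3,0,0,0,0,0,0,-0.6,0,0,0,0,0,0,-1,0,0,0,0,0,0,-1,0,0,0,0,0,0,-1,0,0,0,0,0,0,-1,0,0,0,0,0,0,-1],
  "grip_force": 35
}}

```text
time_s: 15.3
eef_pos: [589.4, -144.5, 5.1]
ee_rot: [0.0, 0.977, 0.214, 0.0]
force: [-1.1, -0.4, 2.1]
grip_width: 0.355
```

```bash
python3 - <<'E'
from h import *
s,R=st()
E
```

```text
t 15.3 pos [ 589.4 -144.5    5.1] F [-1.06 -0.44  2.13] M [-0.05  0.06  0.01] g 0.355
toolx [0.909 0.418 0.   ] y [ 0.418 -0.909  0.   ] z [ 0. -0. -1.] q [-0.43  0.74  1.46 -0.    0.94  0.71]
rel hinge (cx,cy,z) 45.3 -220.1 -56.9
```

{"name": "carry_out", "arguments": {
  "steps": [0,0,-0.5,0,0,0,-1,0,0,-1.5,0,0,0,-1,0,0,-3,0,0,0,-1,0,0,-3.5,0,0,0,-1,0,0,-3.5,0,0,0,-1,0,0,-3.5,0,0,0,-1,0,0,-3.5,0,0,0,-1,0,0,-3.5,0,0,0,-1,0,0,-3.5,0,0,0,-1,0,0,0,0,0,0,-1,0,0,0,0,0,0,-1]
}}

```text
time_s: 16.22
eef_pos: [589.6, -144.6, 266.7]
ee_rot: [0.001, 0.977, 0.214, 0.001]
force: [0.3, -0.3, -1.6]
grip_width: 0.355
```

```bash
python3 - <<'E'
from h import *
s,R=st()
snap('side','s11',(220,50,420,290),3)
E
```

```text
t 16.22 pos [ 589.6 -144.6  266.7] F [ 0.3  -0.26 -1.57] M [-0.01 -0.01 -0.01] g 0.355
toolx [0.909 0.418 0.002] y [ 0.418 -0.909  0.003] z [ 0.003 -0.001 -1.   ] q [-0.43  0.48  1.17  0.    1.49  0.71]
rel hinge (cx,cy,z) 45.6 -220.0 204.7
```

View pics/s11.png

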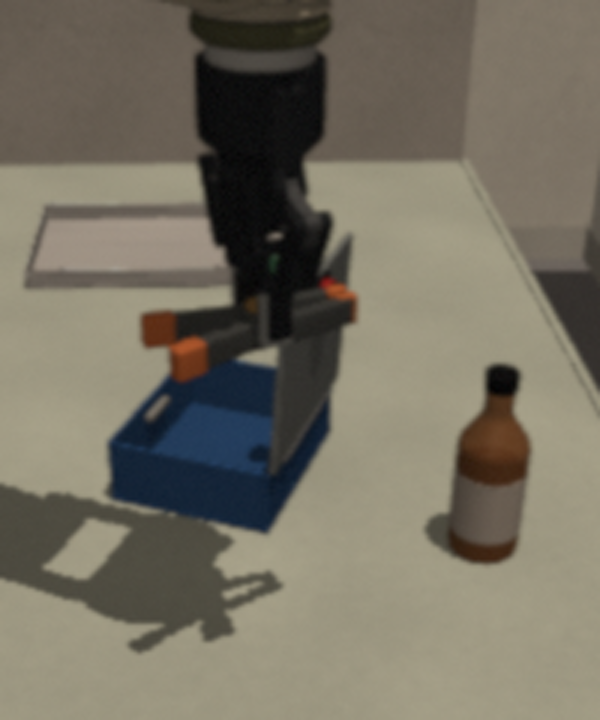

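The clamp is held level between the fingers, around (260,310) in the crop, and the lid is still upright. Next I'll carry it over the caddy and turn it.

{"name": "carry_out", "arguments": {
  "steps": [1.01,-3.06,0,0,0,0,-1,1.01,-3.06,0,0,0,0,-1,1.01,-3.06,0,0,0,0,-1,1.01,-3.06,0,0,0,0,-1,1.01,-3.06,0,0,0,0,-1,1.01,-3.06,0,0,0,0,-1,1.01,-3.06,0,0,0,0,-1,1.01,-3.06,0,0,0,0,-1,0,0,0,0,0,-1.41,-1,0,0,0,0,0,-1.41,-1,0,0,0,0,0,-1.41,-1,0,0,0,0,0,-1.41,-1,0,0,0,0,0,-1.41,-1,0,0,0,0,0,-1.41,-1,0,0,0,0,0,0,-1,0,0,0,0,0,0,-1]
}}

```text
time_s: 17.6
eef_pos: [560.0, 111.7, 263.6]
ee_rot: [-0.001, 0.835, 0.55, -0.001]
force: [0.5, 0.2, -0.9]
grip_width: 0.351
```

```bash
python3 - <<'E'
from h import *
s,R=st()
snap('side','s12',(200,30,400,250),3);snap('top','t12',(180,150,340,300),4)
E
```

```text
t 17.6 pos [560.  111.7 263.6] F [ 0.46  0.23 -0.9 ] M [ 0.01 -0.   -0.01] g 0.351
toolx [ 0.394  0.919 -0.001] y [ 0.919 -0.394 -0.002] z [-0.003  0.    -1.   ] q [-0.01  0.4   1.3   0.    1.45  0.4 ]
rel hinge (cx,cy,z) -81.5 4.5 201.6
```

View pics/s12.png

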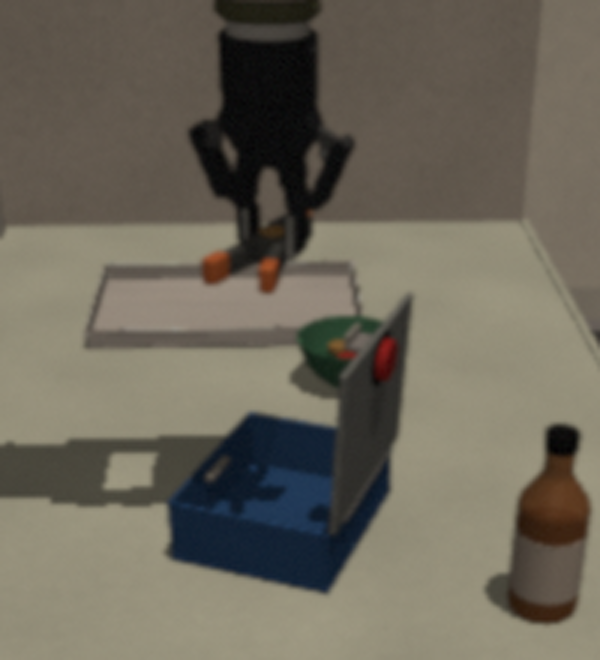

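View pics/t12.png

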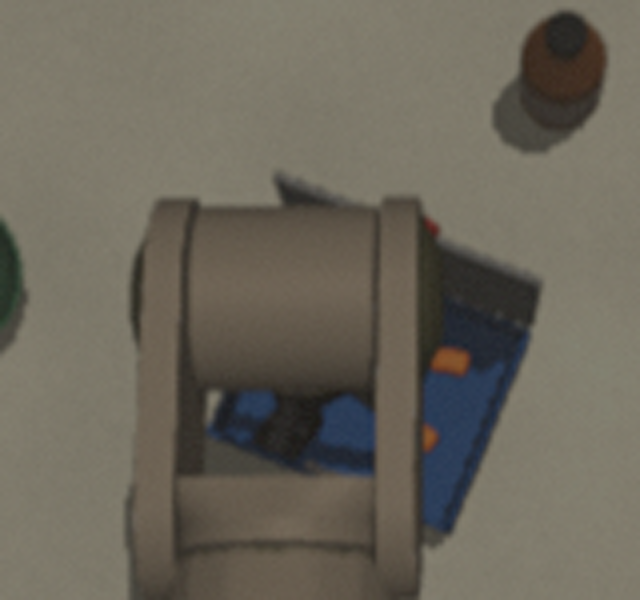

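{"name": "carry_out", "arguments": {
  "steps": [0,-0.5,0,0,0,0,-1,0,-0.5,1.0,0,0,0,-1,0,0,2.5,0,0,0,-1,0,0,2.5,0,0,0,-1,0,0,2.5,0,0,0,-1,0,0,2.5,0,0,0,-1,0,0,2.5,0,0,0,-1,0,0,2.5,0,0,0,-1,0,0,1.5,0,0,0,-1,0,0,0.6,0,0,0,-1,0,0,0,0,0,0,-1,0,0,0,0,0,0,-1]
}}

```text
time_s: 18.7
eef_pos: [551.5, 115.7, 84.8]
ee_rot: [0.0, 0.834, 0.552, 0.0]
force: [-0.5, 0.6, -0.5]
grip_width: 0.351
```

```bash
python3 - <<'E'
from h import *
s,R=st()
snap('side','s13',(220,90,370,240),4);snap('top','t13',(180,150,340,300),4)
E
```

```text
t 18.7 pos [551.5 115.7  84.8] F [-0.53  0.59 -0.54] M [-0.05 -0.01 -0.01] g 0.351
toolx [0.392 0.92  0.   ] y [ 0.92  -0.392  0.001] z [ 0.001  0.    -1.   ] q [-0.    0.55  1.56  0.    1.04  0.4 ]
rel hinge (cx,cy,z) -90.9 4.9 22.8
```

View pics/s13.png

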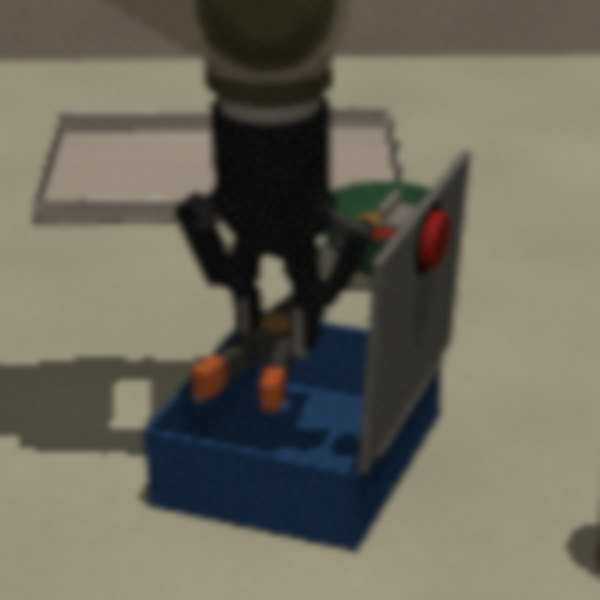

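View pics/t13.png

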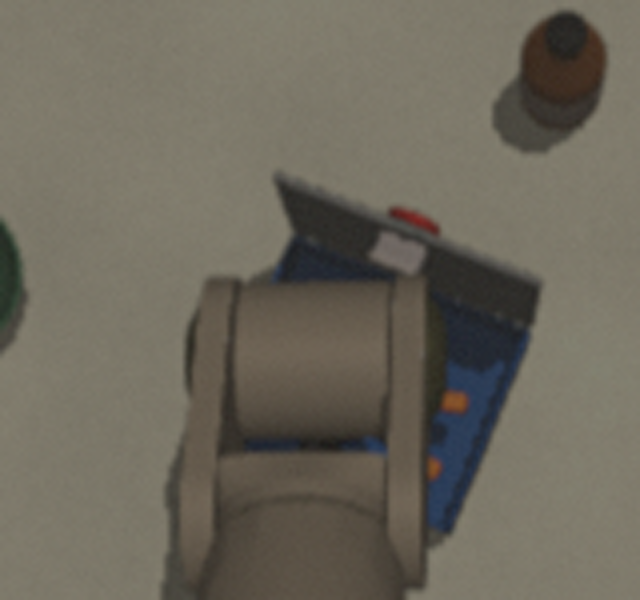

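{"name": "carry_out", "arguments": {
  "steps": [0,0,1.0,0,0,0,-1,0,0,1.2,0,0,0,-1,0,0,1.2,0,0,0,-1,0,0,1.2,0,0,0,-1,0,0,1.2,0,0,0,-1,0,0,0.8,0,0,0,-1,0,0,0.4,0,0,0,-1,0,0,0,0,0,0,-1,0,0,0,0,0,0,-1]
}}

```text
time_s: 19.55
eef_pos: [551.5, 115.6, 14.2]
ee_rot: [0.0, 0.834, 0.552, 0.0]
force: [-0.2, -1.0, -0.7]
grip_width: 0.356
```

```bash
python3 - <<'E'
from h import *
s,R=st()
snap('side','s14',(220,90,370,240),4)
E
```

```text
t 19.55 pos [551.5 115.6  14.2] F [-0.17 -1.   -0.71] M [-0.04 -0.04  0.  ] g 0.356
toolx [0.391 0.92  0.   ] y [ 0.92  -0.391  0.   ] z [ 0. -0. -1.] q [-0.    0.65  1.6  -0.    0.89  0.4 ]
rel hinge (cx,cy,z) -90.9 4.8 -47.8
```

View pics/s14.png

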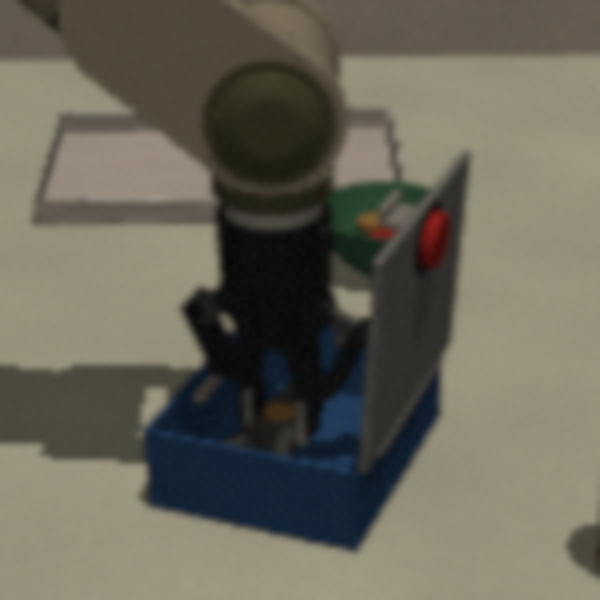

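Clear on all sides so far. I'll lower the last few millimetres gently.

{"name": "carry_out", "arguments": {
  "steps": [0,0,0.15,0,0,0,-1,0,0,0.15,0,0,0,-1,0,0,0.1,0,0,0,-1,0,0,0,0,0,0,-1,0,0,0,0,0,0,-1]
}}

```text
time_s: 20.02
eef_pos: [551.3, 115.6, 10.0]
ee_rot: [0.0, 0.834, 0.552, 0.0]
force: [0.2, 0.5, -0.6]
grip_width: 0.353
```

```bash
python3 - <<'E'
from h import *
s,R=st()
E
```

```text
t 20.02 pos [551.3 115.6  10. ] F [ 0.2   0.45 -0.58] M [-0.    0.03 -0.04] g 0.353
toolx [0.391 0.92  0.   ] y [ 0.92  -0.391  0.   ] z [ 0. -0. -1.] q [-0.    0.66  1.6  -0.    0.88  0.4 ]
rel hinge (cx,cy,z) -91.1 4.7 -52.0
```

{"name": "carry_out", "arguments": {
  "steps": [0,0,0.1,0,0,0,-1,0,0,0,0,0,0,-1,0,0,0,0,0,0,-1]
}}

```text
time_s: 20.27
eef_pos: [551.4, 115.6, 9.2]
ee_rot: [0.0, 0.834, 0.552, 0.0]
force: [0.5, 0.0, 0.7]
grip_width: 0.349
```

{"name": "carry_out", "arguments": {
  "steps": [0,0,0.03,0,0,0,-1,0,0,0,0,0,0,-0.25,0,0,0,0,0,0,-0.2,0,0,0,0,0,0,-0.1,0,0,0,0,0,0,0,0,0,0,0,0,0,0.1,0,0,0,0,0,0,0.2,0,0,0,0,0,0,0.2]
}}

```text
time_s: 20.93
eef_pos: [554.3, 114.9, 10.2]
ee_rot: [0.002, 0.834, 0.552, 0.003]
force: [10.0, -3.3, 3.2]
grip_width: 0.599
```

```bash
python3 - <<'E'
from h import *
s,R=st()
snap('side','s15',(220,90,370,240),4)
E
```

```text
t 20.93 pos [554.3 114.9  10.2] F [ 9.96 -3.34  3.18] M [-0.28 -1.    0.01] g 0.599
toolx [0.391 0.92  0.002] y [ 0.92  -0.391  0.007] z [ 0.008 -0.001 -1.   ] q [-0.    0.66  1.6  -0.    0.88  0.4 ]
rel hinge (cx,cy,z) -88.0 5.2 -51.8
```

View pics/s15.png

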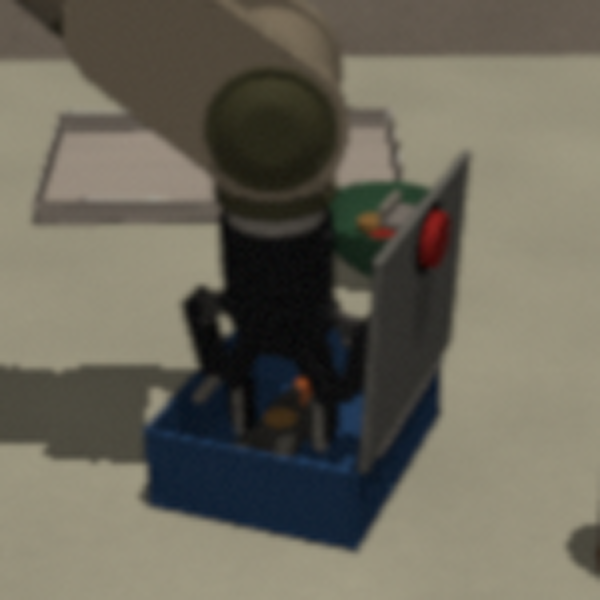

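{"name": "carry_out", "arguments": {
  "steps": [0,0,0,0,0,0,0,0,0,0,0,0,0,-0.1,0,0,0,0,0,0,-0.1,0,0,0,0,0,0,-0.1]
}}

```text
time_s: 21.32
eef_pos: [550.9, 115.7, 8.4]
ee_rot: [-0.0, 0.834, 0.552, -0.0]
force: [-0.2, 1.0, -0.3]
grip_width: 0.449
```

```bash
python3 - <<'E'
from h import *
s,R=st()
E
```

```text
t 21.32 pos [550.9 115.7   8.4] F [-0.15  1.01 -0.29] M [ 0.02 -0.03  0.03] g 0.449
toolx [ 0.391  0.921 -0.   ] y [ 0.921 -0.391 -0.001] z [-0.001  0.    -1.   ] q [-0.    0.66  1.6   0.    0.88  0.4 ]
rel hinge (cx,cy,z) -91.5 4.7 -53.6
```

Force is back to zero and the fingers stand about 5 mm off the block on each side. I'll rise slowly at this opening.

{"name": "carry_out", "arguments": {
  "steps": [0,0,-0.3,0,0,0,-0.1,0,0,-0.5,0,0,0,-0.1,0,0,-0.8,0,0,0,-0.1,0,0,-1.0,0,0,0,-0.1,0,0,-1.0,0,0,0,-0.1,0,0,-1.0,0,0,0,-0.1]
}}

```text
time_s: 21.82
eef_pos: [551.5, 115.6, 56.2]
ee_rot: [0.0, 0.834, 0.552, 0.0]
force: [-0.4, 0.4, -0.6]
grip_width: 0.448
```

```bash
python3 - <<'E'
from h import *
s,R=st()
snap('side','s16',(220,90,370,240),4)
E
```

```text
t 21.82 pos [551.5 115.6  56.2] F [-0.39  0.42 -0.56] M [-0.02  0.02 -0.06] g 0.448
toolx [0.391 0.92  0.   ] y [ 0.92  -0.391  0.001] z [ 0.001  0.    -1.   ] q [-0.    0.59  1.58  0.    0.98  0.4 ]
rel hinge (cx,cy,z) -90.9 4.8 -5.8
```

View pics/s16.png

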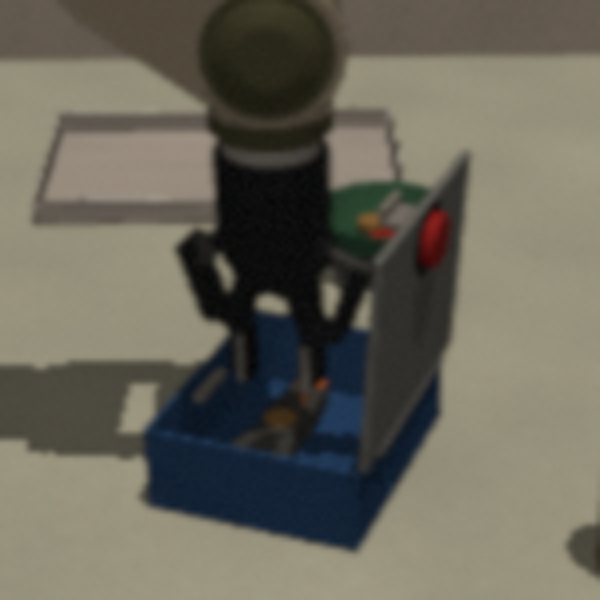

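{"name": "carry_out", "arguments": {
  "steps": [0,0,-2,0,0,0,-0.1,0,0,-3,0,0,0,-0.1,0,0,-3,0,0,0,-0.1,0,0,-3,0,0,0,-0.1,0,0,-3,0,0,0,-0.1,0,0,-3,0,0,0,-0.1,0,-3,-1,0,0,0,-0.1,0,-3,0,0,0,0,-0.1,0,-3,0,0,0,0,-0.1,0,-3,0,0,0,0,-0.1,0,-3,0,0,0,0,-0.1,0,-3,0,0,0,0,-0.1,0,0,0,0,0,0,-0.1,0,0,0,0,0,0,-0.1]
}}

```text
time_s: 23.03
eef_pos: [384.9, 186.4, 235.4]
ee_rot: [0.0, 0.834, 0.552, 0.001]
force: [0.6, -0.0, 0.3]
grip_width: 0.447
```

```bash
python3 - <<'E'
from h import *
s,R=st()
snap('side','s17',(220,90,420,240),4);snap('top','t17',(200,170,330,300),4.5)
E
```

```text
t 23.03 pos [384.9 186.4 235.4] F [ 0.64 -0.03  0.3 ] M [-0.02 -0.05  0.02] g 0.447
toolx [0.39  0.921 0.001] y [ 0.921 -0.39   0.001] z [ 0.002  0.    -1.   ] q [ 0.18  0.09  1.76 -0.    1.29  0.58]
rel hinge (cx,cy,z) -271.8 5.1 173.4
```

View pics/s17.png

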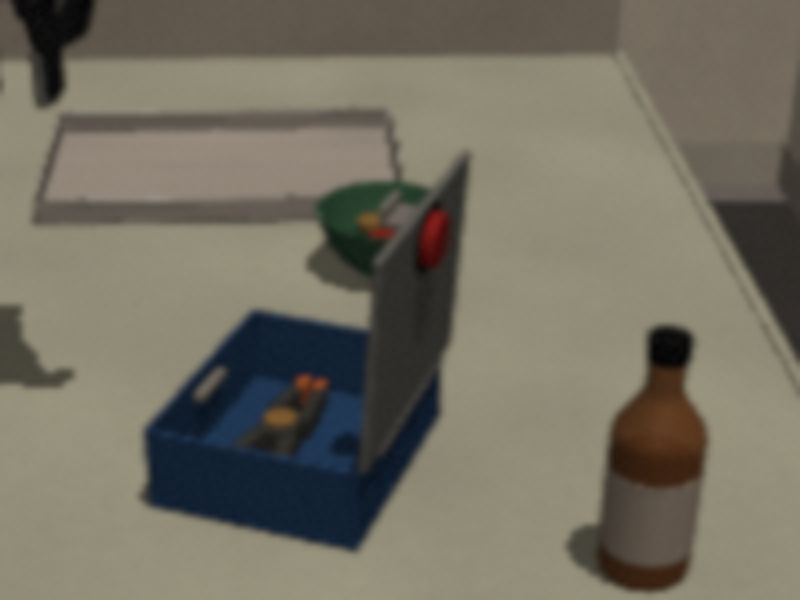

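View pics/t17.png

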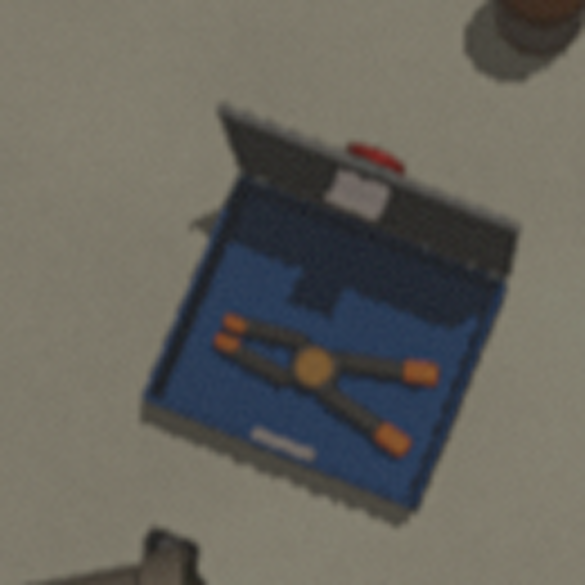

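View pics/t17_full.png

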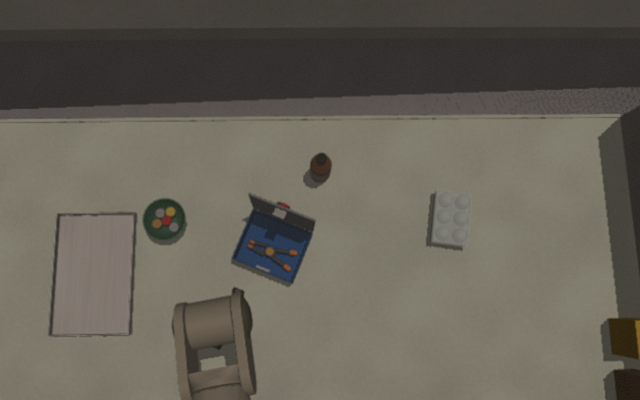

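The clamp lies inside the caddy, clear of every wall, with its pivot at (270,251) in the top view. The lid is upright. The bottle, bowl and carton are at the same pixels as at the start. I'll do one last numeric check, then hand the job in.

```bash
python3 - <<'E'
from h import *
from rig import finish_job
print('pivot 2-view',two((269.7,251.5),(290.4,194.4)))
for n in('top','side'):
    a=cv2.imread(f'pics/{n}0.png').astype(int);b=cams.capture(n)[:,:,::-1].astype(int)
    for nm,(x0,y0,x1,y1) in {'top':{'bottle':(305,148,338,185),'bowl':(140,195,190,243),'carton':(430,188,472,250)},'side':{'bottle':(365,168,400,240),'carton':(290,316,392,388)}}[n].items():
        print(n,nm,np.abs(a-b)[y0:y1,x0:x1].mean().round(2))
s,R=st(); print('dq',np.abs(s['dq']).max())
print(finish_job())
E
```

```text
pivot 2-view [551.47942478 115.81954033  25.84788421]
top bottle 2.81
top bowl 2.72
top carton 3.48
side bottle 2.59
side carton 3.08
t 23.23 pos [386.3 185.6 234.7] F [ 0.26  0.92 -0.53] M [-0.02  0.02 -0.01] g 0.452
toolx [ 0.392  0.92  -0.   ] y [ 0.92  -0.392  0.   ] z [-0. -0. -1.] q [ 0.17  0.09  1.76 -0.    1.29  0.58]
rel hinge (cx,cy,z) -270.3 4.9 172.7
dq 0.004465752526557867
the job is handed in; nothing more can be done
None
```

The lid stands open, the spring clamp lies flat on the caddy floor, and I handed the job in at 23.2 s with the gripper empty and clear.

- **Lid:** I pressed the button with closed fingers, reading about 5 N at most. I then followed the lid up at about 0.35 rad/s and only moved the finger away at about 1.55 rad. After that it stayed upright.
- **Clamp:** I turned it lengthwise along the caddy's 172 mm side and set it down.
- **Last checks:** The two views put the top of the clamp's pivot at z ≈ 26 mm, against 28 mm expected when lying flat, which is within calibration error. It is clear of all the walls. The bottle, bowl and carton show only image noise compared with the first pictures.
- **What went wrong:** When I opened the gripper to release the clamp, one finger pushed on the caddy's front wall with about 10 N, well under the 40 N limit. I closed the gripper a little, the force went to zero, and I rose clear.
- **Disagreement:** The two cameras differed by about 5 mm on the caddy's position in y. I used values between the two, and contact showed they were good enough.

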